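# Gauge a round bar in the tapered slot and mark where it stops

### The arm

A 6-joint arm with a two-finger parallel gripper is mounted at the origin on a cart in front of the work surface, level with it; the furniture and walls round the work are solid. World frame = base frame: x ahead of the robot, y to its left, z up, the work surface at z = 0. Lengths are in m, angles in rad, forces in N, time in s.
With the tool pointing down it reaches from about 0.25 to 0.775 m from the base axis. Payload 8.9 kg.
Tool frame: the origin (TCP) lies at the very end of the fingers, on their centre line; the grasp point (between the pads) lies 19 mm behind it (manip.pinch_z is the distance from the TCP to the grasp point, in m); z points along the fingers, y is the direction in which the jaws open and shut (so a half turn about z gives the same grasp; the last joint's range is limited). The gripper opens to 85 mm and grips with 20 to 120 N. Pads are 22 mm wide; open, the fingers measure 114 mm over their backs; the gripper's body (76 mm by 85 mm) begins 54 mm behind the grasp point. The pads swing forward as they close: fully open they stand 13 mm farther back than shut.
Start: joints at [1.061, 0.291, -0.153, 1.127, 0, 1.431], TCP at [0.19, 0.489, 0.231] pointing down, gripper open.
Joint ranges: [-2.52, 2.52], [-0.91, 1.74], [-1.3, 1.37], [-1.96, 2.02], [-1.52, 1.47], [-3.14, 3.14]. Speed limits (rad/s): [2.22, 2.22, 2.79, 3.14, 3.14, 3.14].

### API

Orientations are given as a rotation vector (axis times angle).
In Python, from workcell import manip gives the robot as it stands. The module is installed in compiled form; this text tells all that it offers.
- The arm moves only by the tool arm_command, never from a script. Its argument "motion" is a list of rows, each a list of 7 numbers: the shift along the tool's x, y, z in mm, then the turn, a rotation vector about the tool's x, y, z in degrees, then the finger opening in mm, from 0 to 85.4. In form: [[dx, dy, dz, rx, ry, rz, fingers], ...]. A call has 1 to 20 rows; each row is the pose to reach, as a shift and turn from the pose commanded when the call began, along the tool's axes at that moment; what a row does not reach only later rows make up. A row lasts 1/10 s, in which the tool goes at most 50 mm and 8.59 degrees, less where a joint would pass 70% of its speed; a pose out of reach is approached as far as the arm can. A call with a gripper value outside its range is refused whole. The fingers move at their own pace and stop on an object; "squeeze" is the grip in N (left out, the last holds). Time passes only in rows, so rows that repeat a pose let the fingers close. It gives the time, the measured TCP pose, the force and the opening at its end, in the units of the state.
- manip.sense(): the state, without advancing time (a new reading comes with each control period).
- manip.snapshot(name): name is "scene" or "top" or "wrist"; returns a dict with "frame" (420x560x3 uint8, blue, green, red), "fx", "fy", "cx", "cy" (pixels), "world_from_camera" (4x4, takes a point from camera to world coordinates); the wrist camera has in their place "T_tool_cam" (4x4, takes a point from camera to tool coordinates, whose origin is the TCP and whose axes are the flange's). Camera axes: x right, y down, z forward; pixel columns grow to the right and rows downward; lengths in m; the calibration is good to about 2 mm. The wrist camera is an equidistant fisheye: a pixel r from the principal point sees the ray r / f radians off the axis. A picture is of the moment at which its call begins: read the wrist's pose just before it. There is no depth.
- manip.sign_off(): hands the job in, once; it reports no verdict.
Trained networks look in the newest picture that a camera, given by its name, has taken for a name from the list of things; names that differ only in an ending like _2 or _b are one class to them, and where a whole thing is asked for, a point or a joint stands for the part that bears it (a point fixed in the world has none). Each returns a list of dicts, best first, with "conf" (0 to 1); they miss things now and then, are a little off and sometimes report something else, mostly with a low value. They report only what shows in the picture. A call takes as long as a camera call. They do not tell look-alikes from the thing itself.
- manip.outline_of(camera, target): "region" (420x560 bool, what is visible of it) and "point" ([column, row] in pixels, amid what is visible of it).
The state is a dict: "time": time; "q": joint angles; "qd": joint speeds; "tau": joint torques, N m; "tcp_pos": TCP position; "orientation": TCP orientation; "contact_force": force on the tool from outside, world axes, zero at the start; "wrist_torque": the same for the moment, N m; "gripper_width": finger opening in m.
Only numpy, scipy, OpenCV 4.12 (cv2) and the standard library are available. Lean on these libraries where they do the work, as an engineer would, in place of code of your own. Each camera call takes 0.05 s, during which the arm holds its last target.

### The job

Take the short round aluminium bar and set it down, standing upright, in the wide end of the tapered slot gauge. Slide it along the slot until it wedges firmly enough between both rails to stay squeezed there by itself, without forcing it, and let go; then slide the gauge's rider back against it so that the rider marks where the bar stopped. Leave the bar wedged and upright, and do not disturb the other things on the worktop.

Things in the scene. Friction and masses are not known exactly. Their poses are not given: they have to be found in the camera images.
- bar: plain round aluminium bar, 36 mm diameter, 80 mm long, about 0.22 kg, standing upright; origin at the centre of its underside, z along the bar, up. Grip it with the fingertips 26 mm or more above its underside, so that they clear the rails and the rider blade; pushed high up without being held it tips.
- gauge: fixed gauge: plywood board, x -135..135, y -51..87 mm, 8 thick; on it a straight and a slanted wooden rail, the tapered slot between. Origin at worktop level under the straight rail's slot face, mid-length. x runs along the slot from wide (-125 mm) to narrow end (+125), y from straight to slanted rail. Waxed, friction about 0.35. Slot floor z 8, rail tops 24 mm. Width at x: 33 mm + s - x/10, s hidden, 0..9 mm.
- rail: the straight rail, 250 x 22 x 16 mm, scale lines on top; origin at gauge (0, 0, 8) mm on its slot face, gauge axes, slot on its +y side. The slanted rail is locked at a new setting s each time, so the bar wedges from 30 mm before to 60 mm past mid-gauge: find it by feel. A push of about 8 N leaves it wedged, squeezed by some 10 N; under 1.5 N is loose, over 25 N on this rail bruises it.
- slot_mouth (a point): point on the slot's floor in the wide end, gauge (-85, 23, 8) mm, midway between the rails to within 3 mm: set the bar down here (the slot is 41 to 51 mm wide there). The bar must be down on the floor more than 50 mm before the middle of the gauge, before it is slid.
- rider (a joint): travel of the rider in m: 0 at the narrow end of the gauge, growing to 0.19 toward the wide end (gauge -x); starts at 0 to 0.015. It slides stiffly, with about 1.2 N of friction, and stays where it is left.
- rider_face (a point): middle of the face of the rider's steel blade that comes to bear on the bar; the blade (5 mm thick along the slot, 26 to 31 mm above the worktop, reaching across the slot) lies behind this point, toward the narrow end. Gauge axes. It bears on the bar when the bar's axis is 18 mm from it along the slot, on its -x side.
- rider_knob (a point): top centre of the rider's upright dark wooden knob, 74 mm above the worktop; the knob is 20 mm along the slot, 18 mm across, free from 31 mm above the worktop up; it stands beside the straight rail, away from the slot, 54 mm across from rider_face.
- sanding_block: bystander: brown cork sanding block 66 x 110 x 33 mm, origin under its centre
- nail_tin: bystander: round tin with a red lid, 73 mm diameter, 60 mm high, origin under its centre
- offcut: bystander: oak offcut 32 x 90 x 32 mm, long side y, origin under its centre
Mind the look-alikes: they are no part of the job. Of the things that look like the bar, the middle-sized one is meant.

How it is judged:
By the outcome, as a careful person would: the job done as asked, in the order asked, and still so for the second after the job is handed in, with the robot touching nothing.
It also fails if it takes over 70 s, if anything falls off the work surface, if the arm or the gripper's body presses on something with over 40 N, if the wrist force passes 120 N, or if a joint passes its speed limit or range.

## Working session

There is one attempt and no reset: what is moved stays moved. The work goes in short steps, Python scripts to look and compute and a tool call to move; the robot and the scene stay as the last step left them, time stands still between calls to the robot, and variables do not carry over. Pictures are saved under pics/ and viewed, and the job is handed in when it is done.

Besides the shell and the picture viewer there is one more tool, called after "Call:" as name([rows], argument=value, ...), one row to a line, values as JSON. arm_command: Moves the arm, as the interface text tells. Its arguments: {"type":"object","properties":{"motion":{"type":"array"},"squeeze":{"type":"number"}},"required":["motion"]}

```bash
mkdir -p pics; ls; python3 - <<'E'
from workcell import manip
import cv2
s=manip.sense(); print({k:(v if not hasattr(v,'round') else v) for k,v in s.items()}, manip.pinch_z)
for n in("scene","top","wrist"):
    d=manip.snapshot(n); cv2.imwrite(f"pics/{n}0.png",d["frame"])
    print(n,{k:v for k,v in d.items() if k!="frame"})
E
```

```text
pics
{'time': 0.0, 'q': array([ 1.06068378e+00,  2.91241123e-01, -1.54117161e-01,  1.12669694e+00,
        2.63096773e-05,  1.43151079e+00]), 'qd': array([-3.83785577e-04, -2.25253099e-04,  5.70083385e-04, -9.54101385e-05,
        2.94669415e-04, -1.08993853e-04]), 'tau': array([-1.68717534e-04, -5.37144399e+01,  3.31367648e+01,  1.59910962e-02,
       -3.15582392e-04,  1.64651908e-05]), 'tcp_pos': array([0.19002271, 0.488944  , 0.23075607]), 'orientation': array([-5.79083221e-01, -3.08732629e+00,  1.86069804e-03]), 'contact_force': array([0.11548638, 0.56723728, 0.48159005]), 'wrist_torque': array([-0.02475531,  0.02302227, -0.00200813]), 'gripper_width': 0.08565091110043849} 0.0187
scene {'fx': 526.2261598041135, 'fy': 526.2261598041135, 'cx': 270.9313497763097, 'cy': 215.0005366532573, 'world_from_camera': array([[ 0.56370811, -0.64094222,  0.52098584, -0.0697309 ],
       [-0.82586851, -0.42728812,  0.36792129, -0.36260465],
       [-0.01320523, -0.63766601, -0.77019977,  1.01020107],
       [ 0.        ,  0.        ,  0.        ,  1.        ]])}
top {'fx': 474.0481369002609, 'fy': 474.0481369002609, 'cx': 287.4977021095774, 'cy': 210.29669220435713, 'world_from_camera': array([[ 0.02387759, -0.99739279,  0.0680991 ,  0.46448171],
       [-0.99941769, -0.02547592, -0.02269949,  0.1051832 ],
       [ 0.0243752 , -0.06751744, -0.9974203 ,  1.41637988],
       [ 0.        ,  0.        ,  0.        ,  1.        ]])}
wrist {'fx': 325.19226210127806, 'fy': 325.19226210127806, 'cx': 280.89819200813724, 'cy': 214.30199040717991, 'T_tool_cam': array([[ 9.77487969e-04, -9.54648879e-01, -2.97732366e-01,
         7.57264304e-02],
       [ 9.99999521e-01,  9.48460134e-04,  2.41965955e-04,
         9.13184980e-05],
       [ 5.13947521e-05, -2.97732460e-01,  9.54649349e-01,
        -1.43302052e-01],
       [ 0.00000000e+00,  0.00000000e+00,  0.00000000e+00,
         1.00000000e+00]])}
```

View pics/scene0.png

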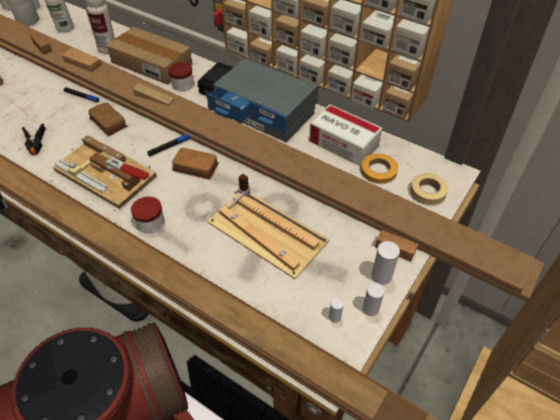

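View pics/top0.png

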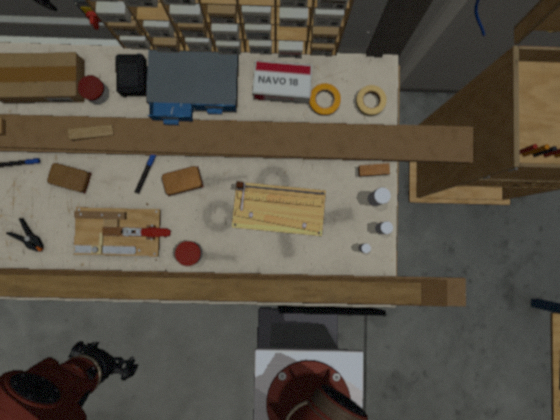

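View pics/wrist0.png

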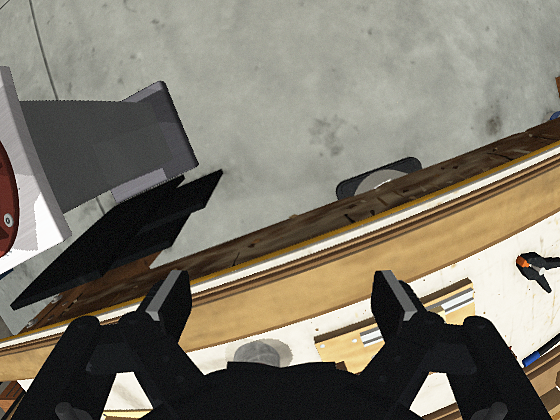

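```bash
cat > h.py <<'E'
import numpy as np, cv2
from workcell import manip
from scipy.spatial.transform import Rotation as R
def ray(d,uv,T):
    u,v=uv
    x=(u-d["cx"])/d["fx"]; y=(v-d["cy"])/d["fy"]
    if "T_tool_cam" in d:
        r=np.hypot(x,y); 
        k=np.sin(r)/r if r>1e-9 else 1
        c=np.array([x*k,y*k,np.cos(r)])
    else: c=np.array([x,y,1.])
    w=T[:3,:3]@c
    return T[:3,3],w/np.linalg.norm(w)
def pose(s):
    T=np.eye(4);T[:3,:3]=R.from_rotvec(s["orientation"]).as_matrix();T[:3,3]=s["tcp_pos"];return T
def camT(d,s=None):
    return d["world_from_camera"] if "world_from_camera" in d else pose(s)@d["T_tool_cam"]
def atz(d,uv,T,z):
    o,w=ray(d,uv,T); return o+w*(z-o[2])/w[2]
def tri(obs):
    A=np.zeros((3,3));b=np.zeros(3)
    for o,w in obs:
        P=np.eye(3)-np.outer(w,w);A+=P;b+=P@o
    p=np.linalg.solve(A,b)
    return p,[np.linalg.norm((np.eye(3)-np.outer(w,w))@(p-o)) for o,w in obs]
def proj(d,p,T):
    c=np.linalg.inv(T)@np.append(p,1);c=c[:3]
    if "T_tool_cam" in d:
        th=np.arctan2(np.hypot(c[0],c[1]),c[2]);n=np.hypot(c[0],c[1])+1e-12
        return np.array([d["cx"]+d["fx"]*th*c[0]/n,d["cy"]+d["fy"]*th*c[1]/n])
    return np.array([d["cx"]+d["fx"]*c[0]/c[2],d["cy"]+d["fy"]*c[1]/c[2]])
E
python3 - <<'E'
from h import *
for n in("scene","top"):
    d=manip.snapshot(n);T=camT(d)
    for t in("bar","gauge","rail","rider","rider_knob","rider_face","slot_mouth","sanding_block","nail_tin","offcut"):
        try: L=manip.outline_of(n,t)
        except Exception as e: print(n,t,e);continue
        for o in L[:5]:
            ys,xs=np.where(o["region"]); p=o["point"]
            print(n,t,round(o["conf"],2),np.round(p,1),(xs.min(),xs.max(),ys.min(),ys.max()) if len(xs) else None,atz(d,p,T,0.03).round(3))
    f=d["frame"]; 
    c=f[150:330,190:420] if n=="scene" else f[160:270,215:415]
    cv2.imwrite(f"pics/{n}z.png",cv2.resize(c,None,fx=3.4,fy=3.2,interpolation=cv2.INTER_CUBIC))
print(manip.sense()["time"])
E
```

```text
scene bar 0.97 [382.8 263.7] (np.int64(371), np.int64(399), np.int64(242), np.int64(285)) [ 0.615 -0.183  0.03 ]
scene bar 0.84 [367.4 296.2] (np.int64(362), np.int64(383), np.int64(282), np.int64(316)) [ 0.522 -0.193  0.03 ]
scene bar 0.6 [336.7 309. ] (np.int64(329), np.int64(342), np.int64(298), np.int64(322)) [ 0.458 -0.154  0.03 ]
scene rail 0.94 [275. 220.] (np.int64(233), np.int64(318), np.int64(194), np.int64(249)) [0.586 0.089 0.03 ]
scene rider 0.53 [239.4 186.7] (np.int64(228), np.int64(249), np.int64(174), np.int64(207)) [0.626 0.225 0.03 ]
scene rider 0.5 [193.7 161. ] (np.int64(171), np.int64(218), np.int64(147), np.int64(179)) [0.633 0.381 0.03 ]
scene rider_knob 0.75 [241.2 186.5] (np.int64(227), np.int64(249), np.int64(174), np.int64(207)) [0.629 0.221 0.03 ]
scene rider_face 0.71 [240.7 185.7] (np.int64(229), np.int64(249), np.int64(175), np.int64(206)) [0.63  0.224 0.03 ]
scene slot_mouth 0.76 [264.6 233. ] (np.int64(207), np.int64(327), np.int64(175), np.int64(278)) [0.54  0.087 0.03 ]
scene sanding_block 0.88 [194.6 161.4] (np.int64(172), np.int64(218), np.int64(
[... 818 characters left out ...]
208  0.03 ]
top rider 0.48 [236.5 185.2] (np.int64(236), np.int64(244), np.int64(181), np.int64(190)) [0.629 0.225 0.03 ]
top rider_face 0.48 [237.1 183.1] (np.int64(236), np.int64(244), np.int64(181), np.int64(206)) [0.635 0.224 0.03 ]
top slot_mouth 0.86 [280.  209.5] (np.int64(231), np.int64(326), np.int64(181), np.int64(236)) [0.561 0.096 0.03 ]
top sanding_block 0.77 [181.1 184.2] (np.int64(162), np.int64(203), np.int64(166), np.int64(197)) [0.628 0.387 0.03 ]
top nail_tin 0.8 [189.4 251.6] (np.int64(175), np.int64(203), np.int64(241), np.int64(266)) [0.432 0.355 0.03 ]
top offcut 0.71 [374.7 171.9] (np.int64(359), np.int64(389), np.int64(164), np.int64(176)) [ 0.68  -0.182  0.03 ]
1.25
```

View pics/scenez.png

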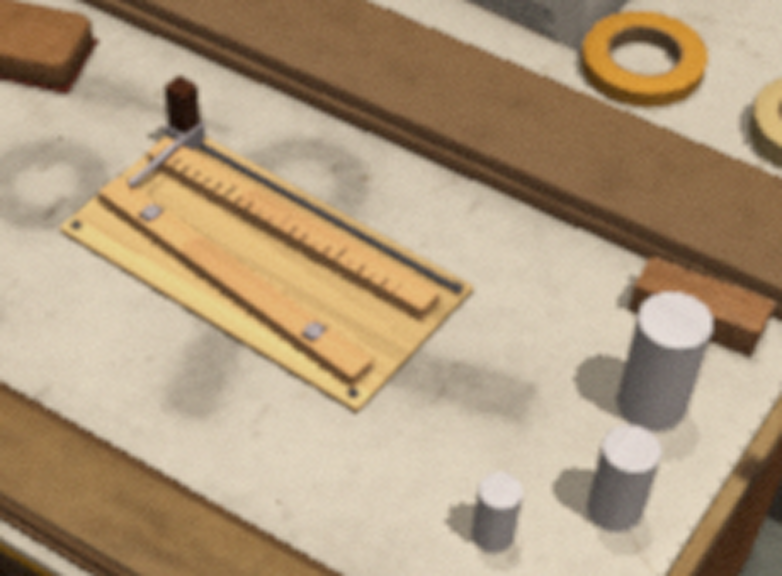

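View pics/topz.png

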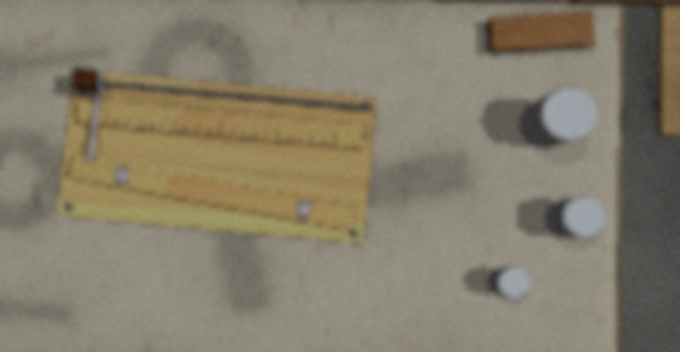

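```bash
cat >> h.py <<'E'
def down(yaw):  # tool z down, tool y at world yaw angle (rad)
    y=np.array([np.cos(yaw),np.sin(yaw),0]);z=np.array([0,0,-1.]);x=np.cross(y,z)
    return np.c_[x,y,z]
def goto(p,yaw,s=None):
    s=s or manip.sense();T=pose(s)
    d=T[:3,:3].T@(np.array(p)-T[:3,3])*1000
    r=np.degrees(R.from_matrix(T[:3,:3].T@down(yaw)).as_rotvec())
    return d.round(1),r.round(2)
E
python3 - <<'E'
from h import *
print(goto([.52,-.04,.30],np.radians(-5)))
d=manip.snapshot("top");T=camT(d);e=manip.snapshot("scene");S=camT(e)
# middle bar top centre, both views (zoom px -> full px)
for a,b in(((583,217),(631,449)),((568,115),(675,318)),((512,283),(500,490))):
    p=(215+a[0]/3.4,160+a[1]/3.2);q=(190+b[0]/3.4,150+b[1]/3.2)
    print(tri([ray(d,p,T),ray(e,q,S)]))
# beam
for uv in((300,272),(300,300),(300,157),(300,125)): print(uv,atz(d,uv,T,0.0).round(3))
# board corners at z=.008
for a in((100,75),(375,98),(362,242),(58,212)): print(atz(d,(215+a[0]/3.4,160+a[1]/3.2),T,.008).round(4))
E
```

```text
(array([-499.2, -373.9,  -68.7]), array([ 0.  , -0.  , 73.75]))
(array([ 0.51373157, -0.20813645,  0.07794123]), [np.float64(0.0009090461995767619), np.float64(0.0009090461995767572)])
(array([ 0.60165871, -0.18891276,  0.10491312]), [np.float64(0.001273254138343463), np.float64(0.0012732541383435247)])
(array([ 0.45401249, -0.15318508,  0.0589236 ]), [np.float64(0.0011950129118601742), np.float64(0.0011950129118601688)])
(300, 272) [0.378 0.031 0.   ]
(300, 300) [0.296 0.03  0.   ]
(300, 157) [0.723 0.039 0.   ]
(300, 125) [0.822 0.041 0.   ]
[0.6376 0.2036 0.008 ]
[ 0.6225 -0.0386  0.008 ]
[ 0.4878 -0.0297  0.008 ]
[0.5091 0.2363 0.008 ]
```

Call:
arm_command([
  [-60, -40, -69, 0, 0, 8, 85],
  [-499, -374, -69, 0, 0, 73, 85],
  [-499, -374, -69, 0, 0, 73, 85],
  [-499, -374, -69, 0, 0, 73, 85],
  [-499, -374, -69, 0, 0, 73, 85],
  [-499, -374, -69, 0, 0, 73, 85],
  [-499, -374, -69, 0, 0, 73, 85],
  [-499, -374, -69, 0, 0, 73, 85],
  [-499, -374, -69, 0, 0, 73, 85],
  [-499, -374, -69, 0, 0, 73, 85],
  [-499, -374, -69, 0, 0, 73, 85],
  [-499, -374, -69, 0, 0, 73, 85],
  [-499, -374, -69, 0, 0, 73, 85],
  [-499, -374, -69, 0, 0, 73, 85],
  [-499, -374, -69, 0, 0, 73, 85],
  [-499, -374, -69, 0, 0, 73, 85],
  [-499, -374, -69, 0, 0, 73, 85],
  [-499, -374, -69, 0, 0, 73, 85],
], squeeze=30)

```text
time: 3.15
tcp_pos: [0.5195, -0.0392, 0.3006]
orientation: [2.301, 2.139, 0.0]
contact_force: [-0.3, -0.5, 1.0]
gripper_width: 0.0849
```

```bash
python3 - <<'E'
from h import *
import pickle
s=manip.sense();d=manip.snapshot("wrist");pickle.dump((s,d),open("w1.pkl","wb"))
cv2.imwrite("pics/w1.png",cv2.resize(d["frame"],(800,600),interpolation=cv2.INTER_CUBIC))
T=camT(d,s);print(T.round(3))
for t in("bar","rail","rider_knob"):
    for o in manip.outline_of("wrist",t)[:4]:
        ys,xs=np.where(o["region"]);print(t,round(o["conf"],2),np.round(o["point"],1),(xs.min(),xs.max(),ys.min(),ys.max()))
print(goto([.52,-.13,.22],np.radians(-4)))
E
```

```text
[[ 0.997 -0.068 -0.021  0.525]
 [-0.072 -0.952 -0.297  0.037]
 [ 0.     0.298 -0.955  0.444]
 [ 0.     0.     0.     1.   ]]
bar 0.83 [343.2 285.4] (np.int64(328), np.int64(370), np.int64(251), np.int64(315))
bar 0.74 [286.3 293.9] (np.int64(274), np.int64(300), np.int64(270), np.int64(318))
bar 0.67 [241.  258.7] (np.int64(228), np.int64(251), np.int64(243), np.int64(276))
rail 0.64 [330.2  81.5] (np.int64(321), np.int64(340), np.int64(0), np.int64(161))
rider_knob 0.33 [396.2 255.2] (np.int64(385), np.int64(411), np.int64(227), np.int64(284))
(array([-90. ,   6.9,  80.5]), array([ 0.02,  0.  , -0.21]))
```

View pics/w1.png

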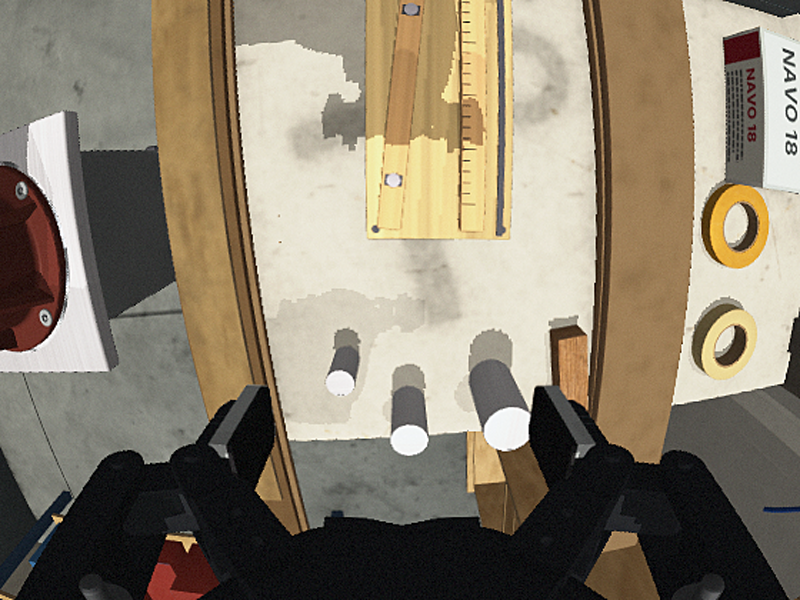

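Call:
arm_command([
  [20, 15, 30, 0, 0, 0, 85],
  [60, 30, 70, 0, 0, 0, 85],
  [60, 30, 70, 0, 0, 0, 85],
  [60, 30, 70, 0, 0, 0, 85],
  [60, 30, 70, 0, 0, 0, 85],
])

```text
time: 3.85
tcp_pos: [0.5543, 0.0172, 0.2311]
orientation: [2.301, 2.137, 0.0]
contact_force: [-0.2, -0.8, 0.3]
gripper_width: 0.085
```

```bash
python3 - <<'E'
from h import *
import pickle
s=manip.sense();d=manip.snapshot("wrist");pickle.dump((s,d),open("w2.pkl","wb"))
cv2.imwrite("pics/w2.png",cv2.resize(d["frame"],(800,600),interpolation=cv2.INTER_CUBIC))
for t in("rail","rider_knob","rider_face","gauge"):
    for o in manip.outline_of("wrist",t)[:3]:
        ys,xs=np.where(o["region"]);print(t,round(o["conf"],2),np.round(o["point"],1),(xs.min(),xs.max(),ys.min(),ys.max()))
s1,d1=pickle.load(open("w1.pkl","rb"));f=d1["frame"]
cv2.imwrite("pics/w1bars.png",cv2.resize(f[215:335,215:385],None,fx=4.6,fy=4.6,interpolation=cv2.INTER_CUBIC))
E
```

```text
rail 0.59 [311.5 111.5] (np.int64(300), np.int64(323), np.int64(0), np.int64(221))
rider_knob 0.67 [328.3  12.2] (np.int64(268), np.int64(350), np.int64(0), np.int64(18))
rider_face 0.81 [327.4  10.4] (np.int64(269), np.int64(349), np.int64(0), np.int64(18))
gauge 0.59 [288.6 110.1] (np.int64(223), np.int64(350), np.int64(0), np.int64(224))
gauge 0.44 [310.9 110. ] (np.int64(299), np.int64(323), np.int64(0), np.int64(222))
```

View pics/w2.png

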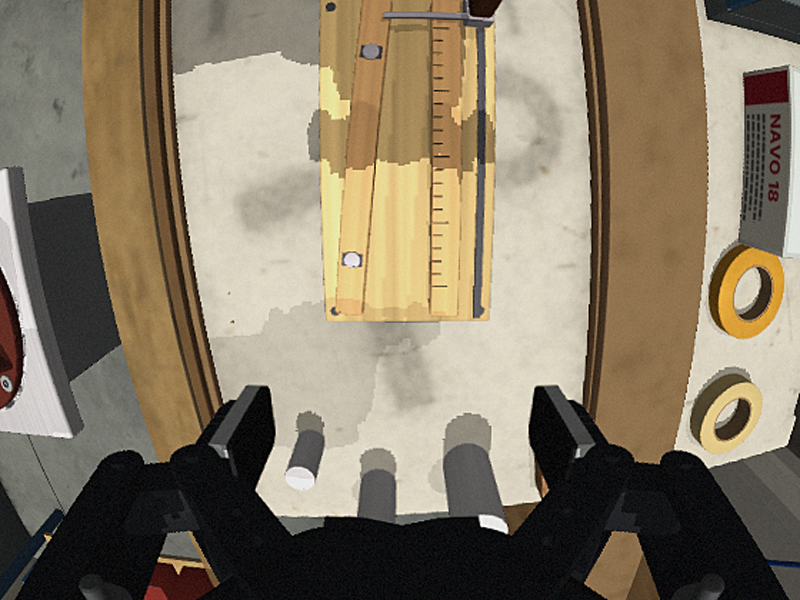

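View pics/w1bars.png

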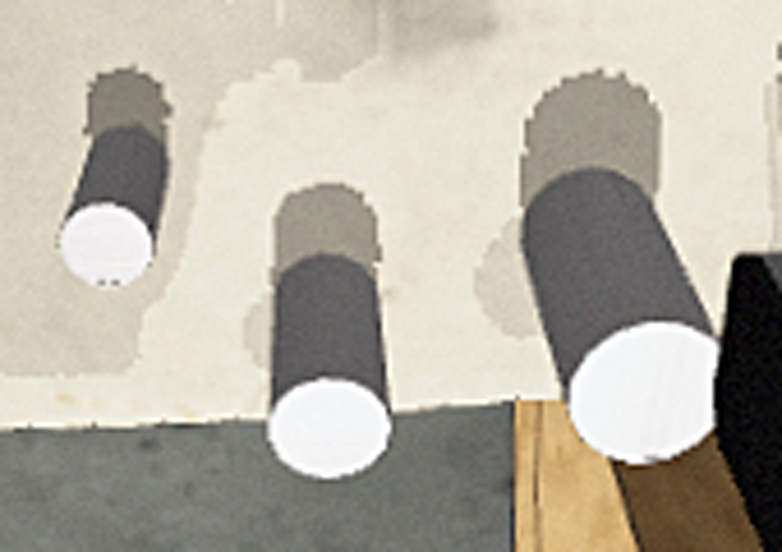

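```bash
cat >> h.py <<'E'
def ortho(s,d,z,x0,x1,y0,y1,ppm=2500):
    T=camT(d,s)
    H=int((x1-x0)*ppm);W=int((y1-y0)*ppm)
    X,Y=np.meshgrid(0,0)
    cols,rows=np.meshgrid(np.arange(W),np.arange(H))
    x=x1-rows/ppm;y=y1-cols/ppm
    P=np.stack([x,y,np.full_like(x,z)],-1).reshape(-1,3)
    Ti=np.linalg.inv(T);c=P@Ti[:3,:3].T+Ti[:3,3]
    if "T_tool_cam" in d:
        n=np.hypot(c[:,0],c[:,1])+1e-12;th=np.arctan2(n,c[:,2])
        u=d["cx"]+d["fx"]*th*c[:,0]/n;v=d["cy"]+d["fx"]*th*c[:,1]/n
    else: u=d["cx"]+d["fx"]*c[:,0]/c[:,2];v=d["cy"]+d["fy"]*c[:,1]/c[:,2]
    return cv2.remap(d["frame"],u.reshape(H,W).astype(np.float32),v.reshape(H,W).astype(np.float32),cv2.INTER_CUBIC)
E
python3 - <<'E'
from h import *
import pickle
for k in(1,2):
    s,d=pickle.load(open(f"w{k}.pkl","rb"))
    cv2.imwrite(f"pics/o{k}.png",ortho(s,d,.024,.48,.66,-.06,.26))
E
```

```text
(no output)
```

View pics/o1.png

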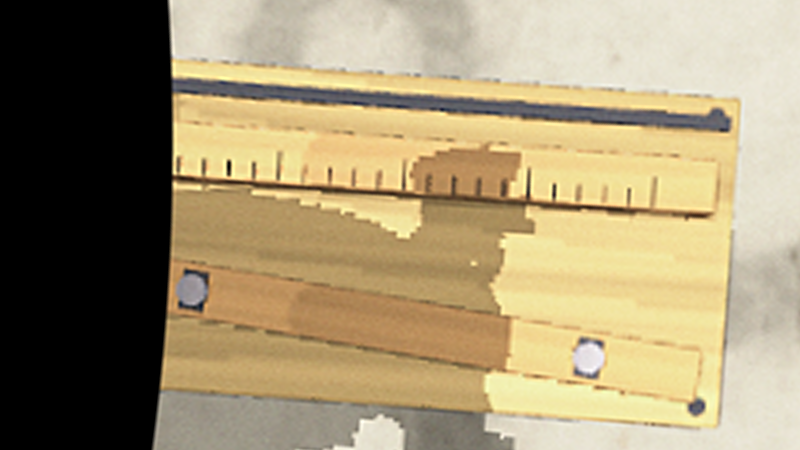

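View pics/o2.png

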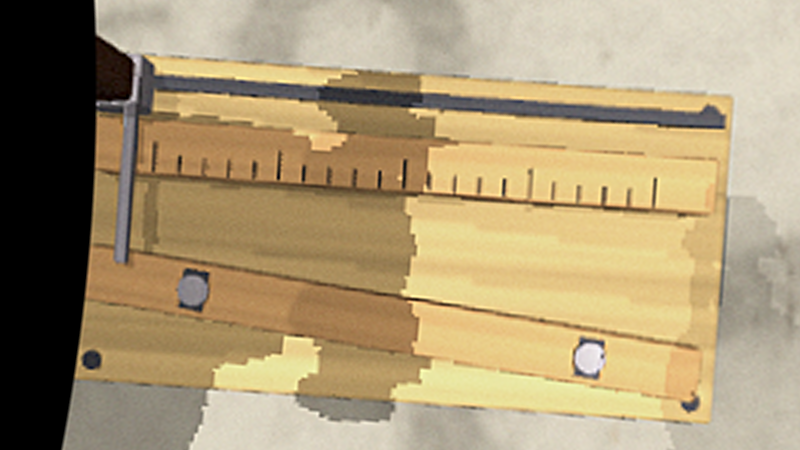

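```bash
python3 - <<'E'
from h import *
import pickle
s,d=pickle.load(open("w1.pkl","rb"));T=camT(d,s)
def f(a,b): return ((a+.5)/4.6-.5+215,(b+.5)/4.6-.5+215)
print("top c",atz(d,f(329,428),T,.08),"L",atz(d,f(269,428),T,.08),"R",atz(d,f(391,428),T,.08),"far",atz(d,f(329,378),T,.08),"near",atz(d,f(330,478),T,.08))
print("base far",atz(d,f(325,254),T,0))
dt=manip.snapshot("top");e=manip.snapshot("scene")
p=(215+583/3.4,160+217/3.2);q=(190+631/3.4,150+449/3.2)
print(tri([ray(d,f(329,428),T),ray(dt,p,camT(dt)),ray(e,q,camT(e))]))
print(tri([ray(d,f(329,428),T),ray(e,q,camT(e))]))
print(goto([.515,-.203,.13],np.radians(-3.95)))
E
```

```text
top c [ 0.51490067 -0.20655794  0.08      ] L [ 0.49762304 -0.20532979  0.08      ] R [ 0.53277023 -0.20799642  0.08      ] far [ 0.51600772 -0.18936702  0.08      ] near [ 0.51404193 -0.2245582   0.08      ]
base far [ 0.51578634 -0.19045155  0.        ]
(array([ 0.51423304, -0.20819844,  0.0773648 ]), [np.float64(0.0006020659073428941), np.float64(0.0011973027047999152), np.float64(0.0007049703459321212)])
(array([ 0.51487234, -0.20864193,  0.07698113]), [np.float64(8.052726845168979e-05), np.float64(8.052726845163702e-05)])
(array([-222.4,  -22.8,  100.9]), array([ 0.05,  0.01, -0.34]))
```

Call:
arm_command([
  [-50, -5, 15, 0, 0, 0, 62],
  [-100, -10, 30, 0, 0, -0.3, 62],
  [-150, -15, 45, 0, 0, -0.3, 62],
  [-200, -20, 60, 0, 0, -0.3, 62],
  [-226, -23, 90, 0, 0, -0.3, 62],
  [-226, -23, 101, 0, 0, -0.3, 62],
  [-226, -23, 101, 0, 0, -0.3, 62],
  [-226, -23, 101, 0, 0, -0.3, 62],
])

```text
time: 5.0
tcp_pos: [0.5148, -0.2055, 0.1299]
orientation: [2.296, 2.144, 0.001]
contact_force: [0.4, -0.3, -0.1]
gripper_width: 0.0617
```

```bash
python3 - <<'E'
from h import *
import pickle
s=manip.sense();d=manip.snapshot("wrist")
cv2.imwrite("pics/w3.png",cv2.resize(d["frame"],(800,600),interpolation=cv2.INTER_CUBIC))
print(s["time"],s["tcp_pos"],s["gripper_width"],goto([.515,-.207,.031],np.radians(-3.95)))
E
```

```text
5.0 [ 0.51480428 -0.20552825  0.12992609] 0.061711636678528886 (array([-1.6, -0.3, 99.4]), array([0.07, 0.02, 0.07]))
```

View pics/w3.png

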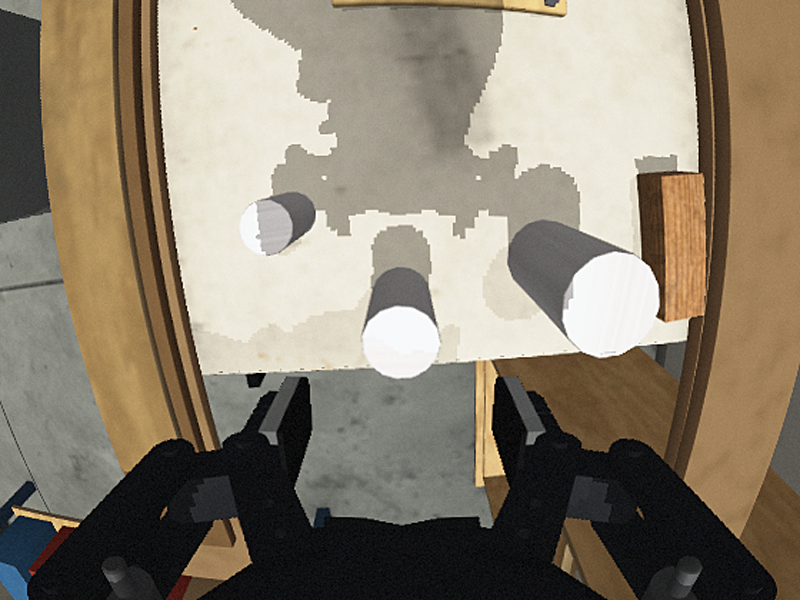

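The view shows the middle bar's top at about (401,342), midway between the fingertips at (300,380) and (500,380). The neighbours are clear of the fingers, so I'm going down.

Call:
arm_command([
  [-1.5, 0, 30, 0, 0, 0, 62],
  [-1.5, 0, 60, 0, 0, 0, 62],
  [-1.5, 0, 85, 0, 0, 0, 62],
  [-1.5, 0, 98, 0, 0, 0, 62],
  [-1.5, 0, 99, 0, 0, 0, 62],
  [-1.5, 0, 99, 0, 0, 0, 62],
], squeeze=40)

```text
time: 5.65
tcp_pos: [0.5153, -0.2075, 0.0314]
orientation: [2.295, 2.144, 0.001]
contact_force: [0.6, -0.3, 0.6]
gripper_width: 0.0619
```

Call:
arm_command([
  [0, 0, 0, 0, 0, 0, 30],
  [0, 0, 0, 0, 0, 0, 30],
  [0, 0, 0, 0, 0, 0, 30],
  [0, 0, 0, 0, 0, 0, 30],
  [0, 0, 0, 0, 0, 0, 30],
  [0, 0, 0, 0, 0, 0, 30],
], squeeze=40)

```text
time: 6.25
tcp_pos: [0.5152, -0.2081, 0.0316]
orientation: [2.295, 2.142, 0.001]
contact_force: [-0.9, 0.2, 7.6]
gripper_width: 0.0348
```

Call:
arm_command([
  [0, 0, -10, 0, 0, 0, 30],
  [0, 0, -30, 0, 0, 0, 30],
  [0, 0, -55, 0, 0, 0, 30],
  [0, 0, -70, 0, 0, 0, 30],
  [0, 0, -70, 0, 0, 0, 30],
  [0, 0, -70, 0, 0, 0, 30],
])

```text
time: 6.85
tcp_pos: [0.5144, -0.2077, 0.1004]
orientation: [2.296, 2.143, 0.0]
contact_force: [-1.0, 0.4, -2.0]
gripper_width: 0.0355
```

```bash
python3 - <<'E'
from h import *
s=manip.sense()
print(s["time"],s["tcp_pos"],s["contact_force"],s["gripper_width"],goto([.555,.0155,.101],np.radians(-3.95)))
d=manip.snapshot("wrist")
cv2.imwrite("pics/w4.png",d["frame"])
E
```

```text
6.85 [ 0.51436264 -0.20765983  0.10043371] [-1.0244073   0.42261454 -1.95236859] 0.035482701189192 (array([225.4,  25.2,  -0.6]), array([ 0.02,  0.01, -0.  ]))
```

View pics/w4.png

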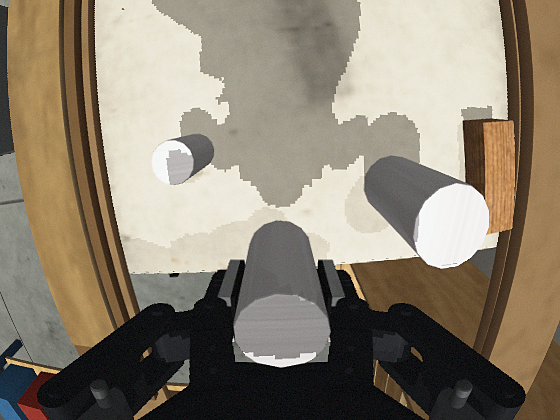

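Call:
arm_command([
  [25, 3, 0, 0, 0, 0, 30],
  [60, 7, 0, 0, 0, 0, 30],
  [95, 11, 0, 0, 0, 0, 30],
  [130, 15, 0, 0, 0, 0, 30],
  [165, 19, 0, 0, 0, 0, 30],
  [200, 23, 0, 0, 0, 0, 30],
  [220, 25, 0, 0, 0, 0, 30],
  [225.5, 25, 0, 0, 0, 0, 30],
  [225.5, 25, 0, 0, 0, 0, 30],
  [225.5, 25, 0, 0, 0, 0, 30],
])

```text
time: 7.9
tcp_pos: [0.5543, 0.0148, 0.0998]
orientation: [-2.297, -2.143, 0.002]
contact_force: [0.7, -0.0, -2.9]
gripper_width: 0.0351
```

```bash
python3 - <<'E'
from h import *
s=manip.sense()
print(s["time"],s["tcp_pos"],s["contact_force"],s["gripper_width"],goto([.555,.0155,.039],np.radians(-3.95)))
d=manip.snapshot("wrist");T=camT(d,s)
f=d["frame"].copy()
cv2.imwrite("pics/w5.png",cv2.resize(f,(800,600)))
g0=np.array([.5838,.0987,0]);gx=np.array([.0689,.9976,0]);gy=np.array([-.9976,.0689,0])
for a in((-.125,0),(0,0),(.05,0)):
    p=g0+a[0]*gx+a[1]*gy+[0,0,.024];print(a,proj(d,p,T)/.7)
E
```

```text
7.9 [0.55434055 0.01481474 0.09976387] [ 0.68006633 -0.04746245 -2.87700241] 0.03509177273509952 (array([ 0.8,  0.7, 60.8]), array([-0.06,  0.02, -0.02]))
(-0.125, 0) [445.01649341 390.54205693]
(0, 0) [451.51103981 145.77711447]
(0.05, 0) [451.56258197  43.04725231]
```

View pics/w5.png

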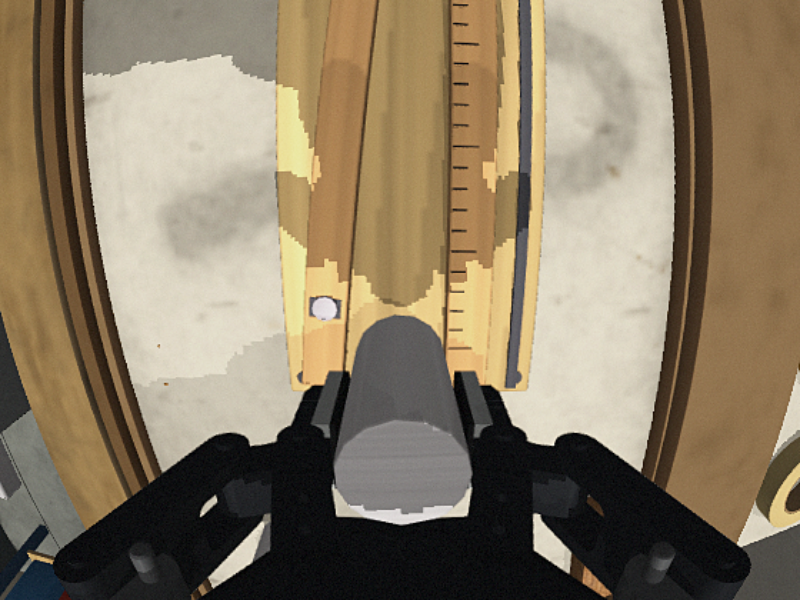

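Call:
arm_command([
  [0.5, 0.5, 15, 0, 0, 0, 30],
  [0.8, 0.7, 35, 0, 0, 0, 30],
  [0.8, 0.7, 50, 0, 0, 0, 30],
  [0.8, 0.7, 56, 0, 0, 0, 30],
  [0.8, 0.7, 58, 0, 0, 0, 30],
  [0.8, 0.7, 59, 0, 0, 0, 30],
  [0.8, 0.7, 59, 0, 0, 0, 30],
  [0.8, 0.7, 59, 0, 0, 0, 30],
])

```text
time: 8.75
tcp_pos: [0.5561, 0.0162, 0.0419]
orientation: [2.296, 2.143, 0.001]
contact_force: [-0.2, -0.4, -2.1]
gripper_width: 0.0352
```

Call:
arm_command([
  [0, 0, 1, 0, 0, 0, 30],
  [0, 0, 1, 0, 0, 0, 30],
  [0, 0, 1, 0, 0, 0, 30],
])

```text
time: 9.05
tcp_pos: [0.5556, 0.0164, 0.0404]
orientation: [2.296, 2.144, 0.0]
contact_force: [0.3, 0.1, -2.5]
gripper_width: 0.035
```

Call:
arm_command([
  [0, 0, 0.5, 0, 0, 0, 30],
  [0, 0, 0.5, 0, 0, 0, 30],
  [0, 0, 0.5, 0, 0, 0, 30],
])

```text
time: 9.35
tcp_pos: [0.5555, 0.0164, 0.0398]
orientation: [-2.297, -2.144, 0.0]
contact_force: [-0.1, -0.4, -3.0]
gripper_width: 0.0353
```

Call:
arm_command([
  [0, 0, 0.5, 0, 0, 0, 30],
  [0, 0, 0.5, 0, 0, 0, 30],
  [0, 0, 0.5, 0, 0, 0, 30],
])

```text
time: 9.65
tcp_pos: [0.5556, 0.0164, 0.0397]
orientation: [2.296, 2.144, 0.0]
contact_force: [-2.8, 0.1, 5.3]
gripper_width: 0.0354
```

Call:
arm_command([
  [0, 1, -0.3, 0, 0, 0, 30],
  [0, 2.5, -0.4, 0, 0, 0, 30],
  [0, 3, -0.4, 0, 0, 0, 30],
  [0, 3, -0.4, 0, 0, 0, 30],
])

```text
time: 10.05
tcp_pos: [0.5586, 0.0162, 0.0397]
orientation: [-2.296, -2.144, 0.0]
contact_force: [-3.1, -0.3, 2.8]
gripper_width: 0.035
```

Call:
arm_command([
  [0, 0.7, 0, 0, 0, 0, 30],
  [0, 0.7, 0, 0, 0, 0, 30],
  [0, 0.7, 0, 0, 0, 0, 30],
])

```text
time: 10.35
tcp_pos: [0.5592, 0.0161, 0.0397]
orientation: [-2.297, -2.144, 0.0]
contact_force: [-3.2, 0.3, 4.0]
gripper_width: 0.0351
```

Call:
arm_command([
  [0, 0.4, 0, 0, 0, 0, 30],
  [0, 0.4, 0, 0, 0, 0, 30],
  [0, 0.4, 0, 0, 0, 0, 30],
])

```text
time: 10.65
tcp_pos: [0.5597, 0.0161, 0.0397]
orientation: [-2.297, -2.144, 0.0]
contact_force: [-3.4, -0.6, 3.7]
gripper_width: 0.0354
```

Call:
arm_command([
  [0, 0.3, -0.3, 0, 0, 0, 30],
  [0, 0.3, -0.3, 0, 0, 0, 30],
  [0, 0.3, -0.3, 0, 0, 0, 30],
])

```text
time: 10.95
tcp_pos: [0.5598, 0.0161, 0.0398]
orientation: [-2.296, -2.143, 0.001]
contact_force: [-2.5, 0.3, -0.8]
gripper_width: 0.0351
```

Call:
arm_command([
  [0, 0.4, 0, 0, 0, 0, 30],
  [0, 0.4, 0, 0, 0, 0, 30],
  [0, 0.4, 0, 0, 0, 0, 30],
])

```text
time: 11.25
tcp_pos: [0.5598, 0.0161, 0.0398]
orientation: [-2.296, -2.143, 0.001]
contact_force: [-4.7, 0.6, -0.7]
gripper_width: 0.0352
```

Call:
arm_command([
  [0, 0.4, 0, 0, 0, 0, 30],
  [0, 0.4, 0, 0, 0, 0, 30],
  [0, 0.4, 0, 0, 0, 0, 30],
])

```text
time: 11.55
tcp_pos: [0.5599, 0.0161, 0.0397]
orientation: [-2.296, -2.143, 0.002]
contact_force: [-7.0, 0.1, 0.5]
gripper_width: 0.0351
```

Call:
arm_command([
  [0, -1.3, 0, 0, 0, 0, 30],
  [4, -1.3, 0, 0, 0, 0, 30],
  [12, -1.3, 0, 0, 0, 0, 30],
  [22, -1.3, 0, 0, 0, 0, 30],
  [32, -1.3, 0, 0, 0, 0, 30],
  [40, -1.3, 0, 0, 0, 0, 30],
  [45, -1.3, 0, 0, 0, 0, 30],
  [45, -1.3, 0, 0, 0, 0, 30],
  [45, -1.3, 0, 0, 0, 0, 30],
])

```text
time: 12.45
tcp_pos: [0.5629, 0.0612, 0.0401]
orientation: [2.296, 2.144, 0.001]
contact_force: [-0.6, 0.2, -2.4]
gripper_width: 0.0351
```

Call:
arm_command([
  [0, 0, 0.4, 0, 0, 0, 30],
  [0, 0, 0.4, 0, 0, 0, 30],
  [5, 0, 0.4, 0, 0, 0, 30],
  [12, 0, 0.4, 0, 0, 0, 30],
  [20, 0, 0.4, 0, 0, 0, 30],
  [28, 0, 0.4, 0, 0, 0, 30],
  [35, 0, 0.4, 0, 0, 0, 30],
  [35, 0, 0.4, 0, 0, 0, 30],
  [35, 0, 0.4, 0, 0, 0, 30],
])

```text
time: 13.35
tcp_pos: [0.5651, 0.0966, 0.0397]
orientation: [-2.295, -2.145, -0.001]
contact_force: [0.1, 1.3, 0.8]
gripper_width: 0.0352
```

Call:
arm_command([
  [5, 0, 0, 0, 0, 0, 30],
  [12, 0, 0, 0, 0, 0, 30],
  [19, 0, 0, 0, 0, 0, 30],
  [24, 0, 0, 0, 0, 0, 30],
  [25, 0, 0, 0, 0, 0, 30],
  [25, 0, 0, 0, 0, 0, 30],
])

```text
time: 13.95
tcp_pos: [0.5668, 0.1212, 0.0397]
orientation: [-2.296, -2.144, -0.001]
contact_force: [-0.3, -1.0, 2.8]
gripper_width: 0.0354
```

Call:
arm_command([
  [2, 0, 0, 0, 0, 0, 30],
  [5, 0, 0, 0, 0, 0, 30],
  [8, 0, 0, 0, 0, 0, 30],
  [10, 0, 0, 0, 0, 0, 30],
  [10, 0, 0, 0, 0, 0, 30],
])

```text
time: 14.45
tcp_pos: [0.5675, 0.1311, 0.0397]
orientation: [2.296, 2.144, 0.0]
contact_force: [-0.7, -0.9, 3.3]
gripper_width: 0.0355
```

Call:
arm_command([
  [2, 0, -0.2, 0, 0, 0, 30],
  [5, 0, -0.2, 0, 0, 0, 30],
  [8, 0, -0.2, 0, 0, 0, 30],
  [10, 0, -0.2, 0, 0, 0, 30],
  [10, 0, -0.2, 0, 0, 0, 30],
])

```text
time: 14.95
tcp_pos: [0.568, 0.1413, 0.0397]
orientation: [-2.296, -2.144, -0.0]
contact_force: [-0.3, -0.2, 1.5]
gripper_width: 0.0353
```

Call:
arm_command([
  [1, 0, 0, 0, 0, 0, 30],
  [2, 0, 0, 0, 0, 0, 30],
  [3, 0, 0, 0, 0, 0, 30],
  [4, 0, 0, 0, 0, 0, 30],
  [4, 0, 0, 0, 0, 0, 30],
])

```text
time: 15.45
tcp_pos: [0.5683, 0.1449, 0.0397]
orientation: [-2.296, -2.144, -0.0]
contact_force: [0.6, -1.1, 0.3]
gripper_width: 0.0352
```

Call:
arm_command([
  [1, 0, 0, 0, 0, 0, 30],
  [2, 0, 0, 0, 0, 0, 30],
  [3, 0, 0, 0, 0, 0, 30],
  [3, 0, 0, 0, 0, 0, 30],
  [3, 0, 0, 0, 0, 0, 30],
])

```text
time: 15.95
tcp_pos: [0.5685, 0.148, 0.0397]
orientation: [-2.296, -2.144, -0.0]
contact_force: [0.8, 0.4, -1.0]
gripper_width: 0.0352
```

Call:
arm_command([
  [1, 0, 0, 0, 0, 0, 30],
  [2, 0, 0, 0, 0, 0, 30],
  [2, 0, 0, 0, 0, 0, 30],
  [2, 0, 0, 0, 0, 0, 30],
])

```text
time: 16.35
tcp_pos: [0.5687, 0.1499, 0.0397]
orientation: [-2.296, -2.144, -0.0]
contact_force: [-0.3, 1.1, -1.0]
gripper_width: 0.0348
```

Call:
arm_command([
  [1, 0, 0, 0, 0, 0, 30],
  [2, 0, 0, 0, 0, 0, 30],
  [2, 0, 0, 0, 0, 0, 30],
  [2, 0, 0, 0, 0, 0, 30],
])

```text
time: 16.75
tcp_pos: [0.5689, 0.1518, 0.0398]
orientation: [-2.296, -2.144, -0.0]
contact_force: [0.4, -0.5, -2.4]
gripper_width: 0.0352
```

Call:
arm_command([
  [1, 0, 0, 0, 0, 0, 30],
  [2, 0, 0, 0, 0, 0, 30],
  [2, 0, 0, 0, 0, 0, 30],
  [2, 0, 0, 0, 0, 0, 30],
])

```text
time: 17.15
tcp_pos: [0.5692, 0.1538, 0.0399]
orientation: [2.296, 2.144, 0.001]
contact_force: [1.6, 0.1, -2.1]
gripper_width: 0.0354
```

Call:
arm_command([
  [1, 0.2, 0.2, 0, 0, 0, 30],
  [1.5, 0.2, 0.3, 0, 0, 0, 30],
  [1.5, 0.2, 0.3, 0, 0, 0, 30],
  [1.5, 0.2, 0.3, 0, 0, 0, 30],
])

```text
time: 17.55
tcp_pos: [0.5694, 0.1551, 0.0397]
orientation: [2.296, 2.143, 0.0]
contact_force: [0.1, -2.7, 2.6]
gripper_width: 0.0353
```

Call:
arm_command([
  [1, 0, 0, 0, 0, 0, 30],
  [1, 0, 0, 0, 0, 0, 30],
  [1, 0, 0, 0, 0, 0, 30],
])

```text
time: 17.85
tcp_pos: [0.5695, 0.1562, 0.0397]
orientation: [2.296, 2.143, 0.0]
contact_force: [0.1, -3.7, 3.6]
gripper_width: 0.0349
```

Call:
arm_command([
  [0.5, 0, -0.2, 0, 0, 0, 30],
  [1, 0, -0.2, 0, 0, 0, 30],
  [1, 0, -0.2, 0, 0, 0, 30],
  [1, 0, -0.2, 0, 0, 0, 30],
])

```text
time: 18.25
tcp_pos: [0.5697, 0.1572, 0.0397]
orientation: [2.296, 2.143, 0.0]
contact_force: [2.5, -2.7, 0.6]
gripper_width: 0.035
```

Call:
arm_command([
  [0.5, 0, 0, 0, 0, 0, 30],
  [1, 0, 0, 0, 0, 0, 30],
  [1, 0, 0, 0, 0, 0, 30],
  [1, 0, 0, 0, 0, 0, 30],
])

```text
time: 18.65
tcp_pos: [0.5697, 0.1581, 0.0397]
orientation: [2.296, 2.143, 0.0]
contact_force: [4.5, -3.9, -1.2]
gripper_width: 0.0354
```

Call:
arm_command([
  [0, 0.4, 0.1, 0, 0, 0, 30],
  [0, 0.7, 0.1, 0, 0, 0, 30],
  [0, 0.7, 0.1, 0, 0, 0, 30],
  [0, 0.7, 0.1, 0, 0, 0, 30],
])

```text
time: 19.05
tcp_pos: [0.5698, 0.1581, 0.0397]
orientation: [-2.296, -2.143, 0.001]
contact_force: [-0.7, -3.7, 5.1]
gripper_width: 0.0352
```

Call:
arm_command([
  [0.5, 0, 0, 0, 0, 0, 30],
  [0.7, 0, 0, 0, 0, 0, 30],
  [0.7, 0, 0, 0, 0, 0, 30],
])

```text
time: 19.35
tcp_pos: [0.5698, 0.1584, 0.0397]
orientation: [2.297, 2.143, -0.002]
contact_force: [-1.0, -6.8, 6.8]
gripper_width: 0.0349
```

Call:
arm_command([
  [0.2, 0, -0.3, 0, 0, 0, 30],
  [0.5, 0, -0.3, 0, 0, 0, 30],
  [0.5, 0, -0.3, 0, 0, 0, 30],
  [0.5, 0, -0.3, 0, 0, 0, 30],
])

```text
time: 19.75
tcp_pos: [0.5699, 0.1588, 0.0397]
orientation: [2.297, 2.143, -0.002]
contact_force: [-0.3, -5.6, 2.7]
gripper_width: 0.0352
```

Call:
arm_command([
  [0.3, 0, -0.1, 0, 0, 0, 30],
  [0.5, 0, -0.1, 0, 0, 0, 30],
  [0.5, 0, -0.1, 0, 0, 0, 30],
  [0.5, 0, -0.1, 0, 0, 0, 30],
])

```text
time: 20.15
tcp_pos: [0.57, 0.1592, 0.0397]
orientation: [2.297, 2.143, -0.002]
contact_force: [0.3, -6.2, 1.7]
gripper_width: 0.0353
```

Call:
arm_command([
  [0.3, 0, -0.1, 0, 0, 0, 30],
  [0.6, 0, -0.1, 0, 0, 0, 30],
  [0.6, 0, -0.1, 0, 0, 0, 30],
  [0.6, 0, -0.1, 0, 0, 0, 30],
])

```text
time: 20.55
tcp_pos: [0.57, 0.1596, 0.0397]
orientation: [2.297, 2.142, -0.003]
contact_force: [-0.2, -7.9, 0.5]
gripper_width: 0.0348
```

Call:
arm_command([
  [0.3, 0, 0, 0, 0, 0, 30],
  [0.5, 0, 0, 0, 0, 0, 30],
  [0.5, 0, 0, 0, 0, 0, 30],
])

```text
time: 20.85
tcp_pos: [0.57, 0.1598, 0.0398]
orientation: [2.296, 2.142, -0.003]
contact_force: [0.5, -8.4, 2.2]
gripper_width: 0.035
```

Call:
arm_command([
  [0.3, 0, -0.1, 0, 0, 0, 30],
  [0.4, 0, -0.1, 0, 0, 0, 30],
  [0.4, 0, -0.1, 0, 0, 0, 30],
])

```text
time: 21.15
tcp_pos: [0.57, 0.1601, 0.0398]
orientation: [2.296, 2.142, -0.004]
contact_force: [1.3, -8.7, 0.3]
gripper_width: 0.0353
```

```bash
python3 - <<'E'
from h import *
for i in range(3):
    s=manip.sense();print(s["time"],s["tcp_pos"].round(4),s["contact_force"].round(2),s["wrist_torque"].round(3)); manip.snapshot("scene")
T=pose(s);print(np.degrees(np.arccos(-T[2,2])),T[:3,2])
d=manip.snapshot("wrist");cv2.imwrite("pics/w6.png",cv2.resize(d["frame"],(800,600)))
E
```

```text
21.15 [0.57   0.1601 0.0398] [ 1.35 -8.69  0.29] [-2.187 -0.263  0.031]
21.2 [0.57   0.1601 0.0398] [  0.46 -10.03   0.31] [-2.202 -0.306  0.018]
21.25 [0.57   0.1601 0.0398] [ 0.49 -9.36  1.48] [-2.169 -0.239 -0.026]
0.15320343940517667 [-8.65546661e-04 -2.52993615e-03 -9.99996425e-01]
```

View pics/w6.png

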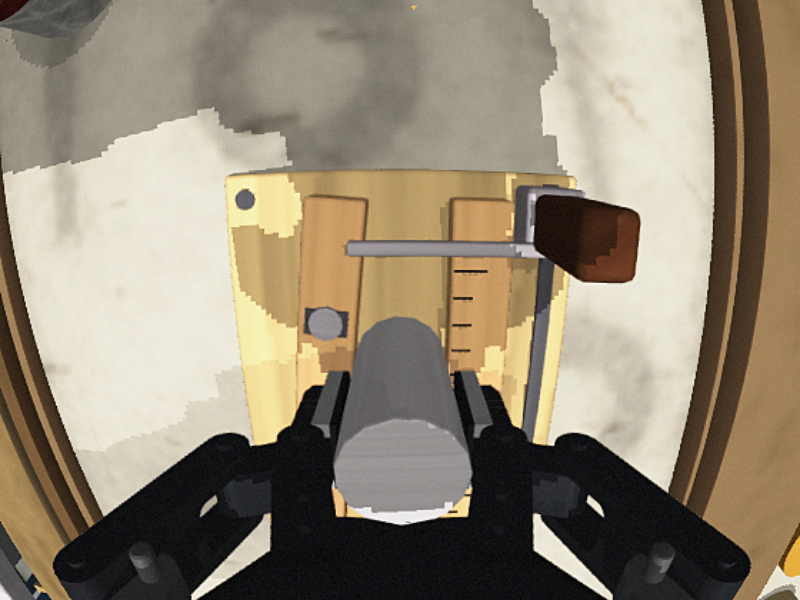

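Call:
arm_command([
  [-0.4, 0, 0, 0, 0, 0, 30],
  [-0.8, 0, 0, 0, 0, 0, 30],
  [-0.8, 0, 0, 0, 0, 0, 30],
])

```text
time: 21.65
tcp_pos: [0.57, 0.1599, 0.0398]
orientation: [2.297, 2.143, -0.002]
contact_force: [2.0, -6.5, -0.1]
gripper_width: 0.0348
```

Call:
arm_command([
  [-0.3, 0.2, 0, 0, 0, 0, 37],
  [-0.3, 0.2, 0, 0, 0, 0, 40],
  [-0.3, 0.2, 0, 0, 0, 0, 50],
  [-0.3, 0.2, 0, 0, 0, 0, 64],
  [-0.3, 0.2, 0, 0, 0, 0, 64],
  [-0.3, 0.2, 0, 0, 0, 0, 64],
])

```text
time: 22.25
tcp_pos: [0.5705, 0.1604, 0.0402]
orientation: [-2.296, -2.144, -0.0]
contact_force: [0.3, -0.7, -0.2]
gripper_width: 0.0642
```

Call:
arm_command([
  [0, 0, -10, 0, 0, 0, 64],
  [0, 0, -30, 0, 0, 0, 64],
  [0, 0, -60, 0, 0, 0, 64],
  [0, 0, -90, 0, 0, 0, 64],
  [0, 0, -110, 0, 0, 0, 64],
  [-30, 0, -130, 0, 0, 0, 64],
  [-60, 0, -140, 0, 0, 0, 64],
  [-60, 0, -140, 0, 0, 0, 64],
  [-60, 0, -140, 0, 0, 0, 64],
])

```text
time: 23.15
tcp_pos: [0.5666, 0.1001, 0.181]
orientation: [2.298, 2.142, 0.002]
contact_force: [-0.4, 0.4, -0.1]
gripper_width: 0.0637
```

```bash
python3 - <<'E'
from h import *
import pickle
s=manip.sense();print(s["time"],s["tcp_pos"].round(4),s["contact_force"].round(2))
d=manip.snapshot("wrist");cv2.imwrite("pics/w7.png",cv2.resize(d["frame"],(800,600)));pickle.dump((s,d),open("w7.pkl","wb"))
for t in("rider_knob","rider_face","bar"):
    for o in manip.outline_of("wrist",t)[:3]:
        ys,xs=np.where(o["region"]);print(t,round(o["conf"],2),np.round(o["point"],1),(xs.min(),xs.max(),ys.min(),ys.max()))
E
```

```text
23.15 [0.5666 0.1001 0.181 ] [-0.4   0.4  -0.08]
rider_knob 0.58 [340.7  72.4] (np.int64(260), np.int64(360), np.int64(53), np.int64(85))
rider_face 0.86 [333.9  72.8] (np.int64(259), np.int64(360), np.int64(52), np.int64(86))
bar 0.64 [280.6 134.4] (np.int64(256), np.int64(303), np.int64(113), np.int64(159))
```

View pics/w7.png

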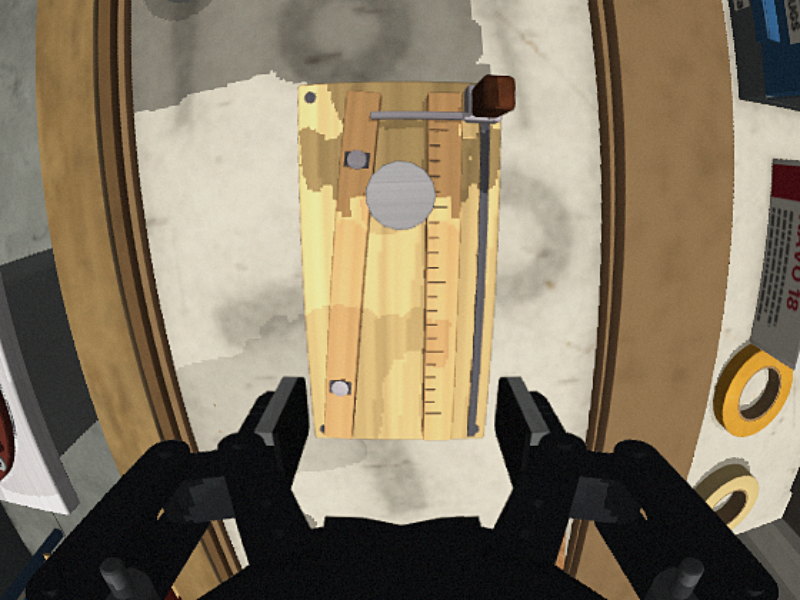

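```bash
python3 - <<'E'
import cv2,numpy as np
a=cv2.imread("pics/w6.png")[170:300,480:660];b=cv2.imread("pics/w7.png")[60:140,450:540]
a=cv2.resize(a,None,fx=4,fy=4,interpolation=cv2.INTER_CUBIC);b=cv2.resize(b,None,fx=6,fy=6,interpolation=cv2.INTER_CUBIC)
cv2.imwrite("pics/k6.png",a);cv2.imwrite("pics/k7.png",b)
E
```

```text
(no output)
```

View pics/k6.png

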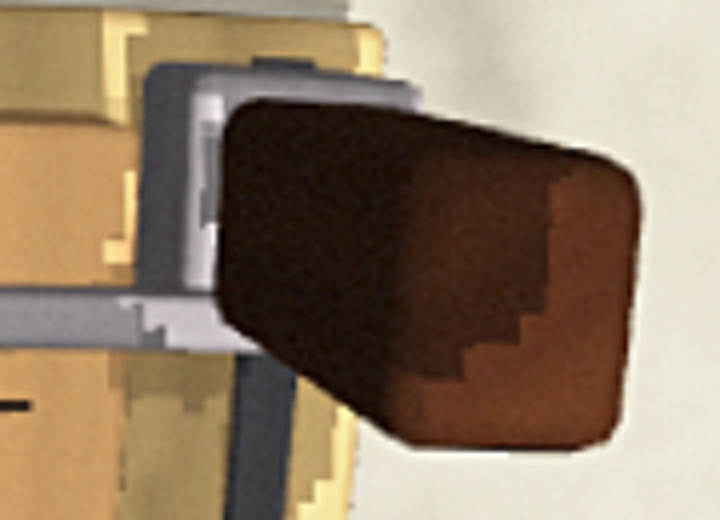

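View pics/k7.png

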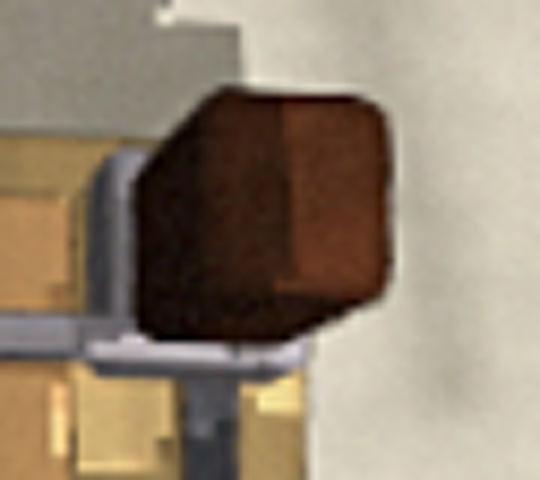

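```bash
cat >> h.py <<'E'
g0=np.array([.5838,.0987,0]);gx=np.array([.0689,.9976,0]);gy=np.array([-.9976,.0689,0])
def gauge(p): return np.array([(p-g0)@gx,(p-g0)@gy,p[2]]).round(4)
def fromg(a,b,z): return g0+a*gx+b*gy+[0,0,z]
E
python3 - <<'E'
from h import *
import pickle
s7,d=pickle.load(open("w7.pkl","rb"))
s6=dict(tcp_pos=np.array([.57,.1601,.0398]),orientation=np.array([2.296,2.142,-.004]))
T6=camT(d,s6);T7=camT(d,s7)
p,r=tri([ray(d,(427,171.5),T6),ray(d,(350,64.4),T7)]);print(p,r,gauge(p))
def u6(a,b):return((480+a/4)*.7,(170+b/4)*.7)
def u7(a,b):return((450+a/6)*.7,(60+b/6)*.7)
for n,q in(("top+x",(520,145)),("-x",(520,450)),("R",(640,300)),("L",(412,300))): print(n,gauge(atz(d,u6(*q),T6,.074)))
for n,q in(("top+x",(300,90)),("-x",(300,297)),("R",(392,190)),("L",(210,190))): print(n,gauge(atz(d,u7(*q),T7,.074)))
# blade face in k6: lower edge y~350 at left
print("blade near edge",gauge(atz(d,u6(50,350),T6,.0285)),gauge(atz(d,u7(30,352),T7,.0285)))
# bar top circle in w7 : l,r,t,b
for q in((366,195),(436,195),(401,160),(401,230)): print(gauge(atz(d,(q[0]*.7,q[1]*.7),T7,.088)))
print(goto(fromg(.15,-.031,.12),np.radians(-3.95)),fromg(.15,-.031,.12))
E
```

```text
[0.62843968 0.21432314 0.07169702] [np.float64(2.2985461366474878e-05), np.float64(2.2985461366743103e-05)] [ 0.1184 -0.0366  0.0717]
top+x [ 0.1287 -0.0345  0.074 ]
-x [ 0.1089 -0.0366  0.074 ]
R [ 0.1192 -0.0444  0.074 ]
L [ 0.1185 -0.0278  0.074 ]
top+x [ 0.1277 -0.0361  0.074 ]
-x [ 0.1083 -0.0361  0.074 ]
R [ 0.1188 -0.0446  0.074 ]
L [ 0.1177 -0.0279  0.074 ]
blade near edge [ 0.1056 -0.0137  0.0285] [ 0.1069 -0.017   0.0285]
[0.0615 0.0345 0.088 ]
[ 0.0614 -0.0009  0.088 ]
[0.0792 0.0168 0.088 ]
[0.0433 0.0168 0.088 ]
(array([148.7,  49. ,  59.8]), array([-0.05, -0.  ,  0.06])) [0.6250606 0.2462041 0.12     ]
```

Call:
arm_command([
  [20, 5, 0, 0, 0, 0, 0],
  [50, 15, 0, 0, 0, 0, 0],
  [90, 30, 0, 0, 0, 0, 0],
  [130, 45, 0, 0, 0, 0, 0],
  [155, 52, 0, 0, 0, 0, 0],
  [164, 54, 0, 0, 0, 0, 0],
  [164, 54, 20, 0, 0, 0, 0],
  [164, 54, 50, 0, 0, 0, 0],
  [164, 54, 60, 0, 0, 0, 0],
  [164, 54, 60, 0, 0, 0, 0],
], squeeze=20)

```text
time: 24.35
tcp_pos: [0.63, 0.2597, 0.1185]
orientation: [-2.295, -2.142, 0.005]
contact_force: [-1.0, 1.1, 0.3]
gripper_width: -0.0002
```

```bash
python3 - <<'E'
from h import *
s=manip.sense();print(s["time"],s["tcp_pos"].round(4),gauge(s["tcp_pos"]),s["contact_force"].round(2),s["gripper_width"])
d=manip.snapshot("wrist");cv2.imwrite("pics/w8.png",cv2.resize(d["frame"],(800,600)))
E
```

```text
24.35 [0.63   0.2597 0.1185] [ 0.1638 -0.035   0.1185] [-1.03  1.12  0.31] -0.00021187920132297454
```

View pics/w8.png

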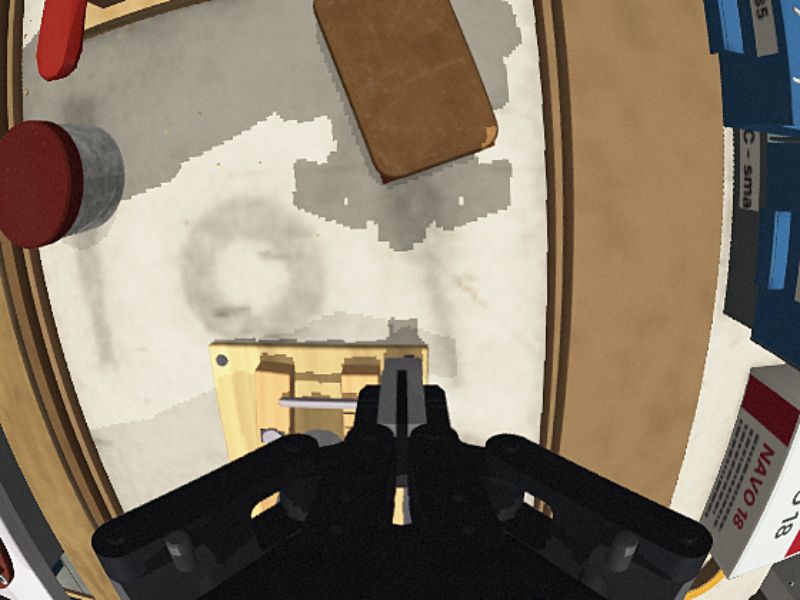

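Call:
arm_command([
  [0, 1, 20, 0, 0, 0, 0],
  [0, 1.3, 45, 0, 0, 0, 0],
  [0, 1.3, 65, 0, 0, 0, 0],
  [0, 1.3, 76, 0, 0, 0, 0],
  [0, 1.3, 77, 0, 0, 0, 0],
  [0, 1.3, 77, 0, 0, 0, 0],
  [-8, 1.3, 77, 0, 0, 0, 0],
  [-14, 1.3, 77, 0, 0, 0, 0],
  [-18, 1.3, 77, 0, 0, 0, 0],
  [-18, 1.3, 77, 0, 0, 0, 0],
])

```text
time: 25.4
tcp_pos: [0.6318, 0.2414, 0.0436]
orientation: [2.297, 2.142, 0.0]
contact_force: [0.2, -0.6, 0.1]
gripper_width: 0.0004
```

```bash
python3 - <<'E'
from h import *
F=[]
for i in range(3):
    s=manip.sense();F.append(s["contact_force"]);d=manip.snapshot("top")
print(s["time"],gauge(s["tcp_pos"]),np.round(F,2),s["orientation"])
E
```

```text
25.5 [ 0.1464 -0.038   0.0434] [[ 0.2  -0.59  0.08]
 [ 0.14  0.67  1.16]
 [-0.8   0.91  0.62]] [2.29694338e+00 2.14317350e+00 4.98167918e-04]
```

Call:
arm_command([
  [-3, 0, 0, 0, 0, 0, 0],
  [-6, 0, 0, 0, 0, 0, 0],
  [-9, 0, 0, 0, 0, 0, 0],
  [-12, 0, 0, 0, 0, 0, 0],
  [-15, 0, 0, 0, 0, 0, 0],
  [-18, 0, 0, 0, 0, 0, 0],
  [-20, 0, 0, 0, 0, 0, 0],
  [-20, 0, 0, 0, 0, 0, 0],
])

```text
time: 26.35
tcp_pos: [0.6302, 0.2218, 0.0432]
orientation: [2.297, 2.143, -0.0]
contact_force: [-0.1, 0.4, 0.4]
gripper_width: -0.0001
```

```bash
python3 - <<'E'
from h import *
F=[]
for i in range(3):
    s=manip.sense();F.append(s["contact_force"]);d=manip.snapshot("wrist")
print(s["time"],gauge(s["tcp_pos"]),np.round(F,2))
cv2.imwrite("pics/w9.png",cv2.resize(d["frame"],(800,600)))
E
```

```text
26.45 [ 0.1263 -0.038   0.0433] [[-0.11  0.42  0.39]
 [ 0.9  -0.4  -0.63]
 [ 0.13 -0.09 -0.3 ]]
```

View pics/w9.png

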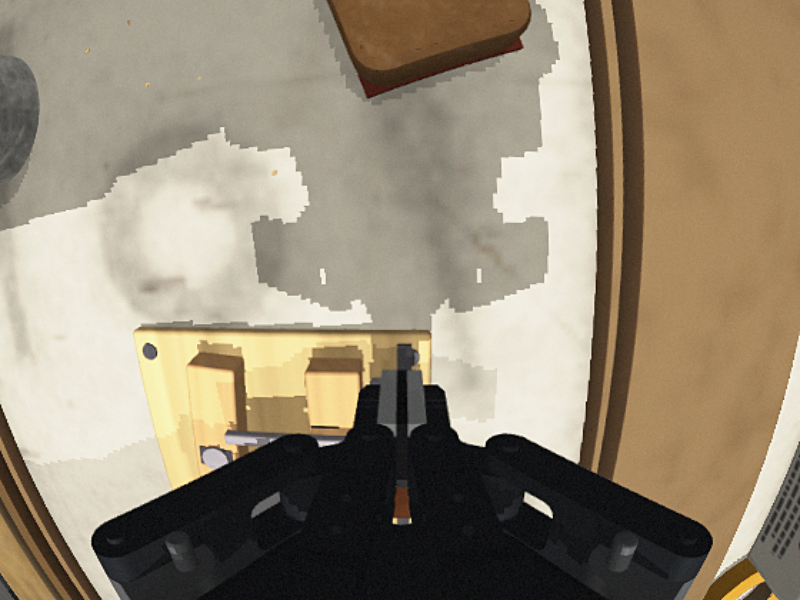

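```bash
python3 - <<'E'
from h import *
f=cv2.imread("pics/w9.png");cv2.imwrite("pics/k9.png",cv2.resize(f[310:480,120:440],None,fx=2.4,fy=2.4,interpolation=cv2.INTER_CUBIC))
s=manip.sense();d=manip.snapshot("wrist");T=camT(d,s)
for q in((260,431),(260,442),(335,325),(310,428)): print(q,gauge(atz(d,(q[0]*.7,q[1]*.7),T,.031)),gauge(atz(d,(q[0]*.7,q[1]*.7),T,.008)))
E
```

```text
(260, 431) [0.1006 0.0192 0.031 ] [0.0855 0.0277 0.008 ]
(260, 442) [0.095 0.02  0.031] [0.0792 0.0286 0.008 ]
(335, 325) [ 0.1468 -0.0146  0.031 ] [ 0.1386 -0.0112  0.008 ]
(310, 428) [ 0.1031 -0.0021  0.031 ] [0.0884 0.0032 0.008 ]
```

View pics/k9.png

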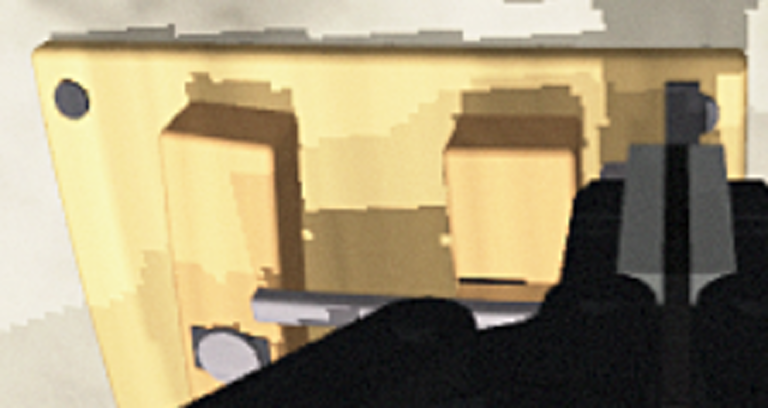

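Call:
arm_command([
  [-3, 0, 0, 0, 0, 0, 0],
  [-6, 0, 0, 0, 0, 0, 0],
  [-9, 0, 0, 0, 0, 0, 0],
  [-12, 0, 0, 0, 0, 0, 0],
  [-13, 0, 0, 0, 0, 0, 0],
  [-13, 0, 0, 0, 0, 0, 0],
])

```text
time: 27.15
tcp_pos: [0.6293, 0.2089, 0.0432]
orientation: [2.297, 2.143, -0.0]
contact_force: [-0.5, -0.6, 0.0]
gripper_width: -0.0
```

Call:
arm_command([
  [-0.5, 0, 0, 0, 0, 0, 0],
  [-1, 0, 0, 0, 0, 0, 0],
  [-1, 0, 0, 0, 0, 0, 0],
])

```text
time: 27.45
tcp_pos: [0.6292, 0.2084, 0.0432]
orientation: [-2.296, -2.144, 0.0]
contact_force: [-0.2, 0.6, -0.5]
gripper_width: 0.0002
```

Call:
arm_command([
  [-0.5, 0, 0, 0, 0, 0, 0],
  [-1, 0, 0, 0, 0, 0, 0],
  [-1, 0, 0, 0, 0, 0, 0],
])

```text
time: 27.75
tcp_pos: [0.6292, 0.2074, 0.0432]
orientation: [-2.296, -2.144, -0.0]
contact_force: [-0.1, 0.6, 0.3]
gripper_width: 0.0003
```

Call:
arm_command([
  [-0.5, 0, 0, 0, 0, 0, 0],
  [-0.8, 0, 0, 0, 0, 0, 0],
  [-0.8, 0, 0, 0, 0, 0, 0],
])

```text
time: 28.05
tcp_pos: [0.6292, 0.207, 0.0432]
orientation: [-2.296, -2.144, -0.001]
contact_force: [-0.1, 4.8, -1.0]
gripper_width: -0.0001
```

Call:
arm_command([
  [-0.4, 0, 0, 0, 0, 0, 0],
  [-0.6, 0, 0, 0, 0, 0, 0],
  [-0.6, 0, 0, 0, 0, 0, 0],
])

```text
time: 28.35
tcp_pos: [0.6291, 0.2068, 0.0433]
orientation: [-2.295, -2.144, -0.002]
contact_force: [-0.6, 6.8, -1.7]
gripper_width: -0.0001
```

```bash
cat > ff.py <<'E'
from h import *
F=[]
for i in range(4):
    s=manip.sense();F.append(s["contact_force"]);d=manip.snapshot("wrist")
print(s["time"],gauge(s["tcp_pos"]),np.round(F,2)[:,1],np.mean(F,0).round(2),s["wrist_torque"].round(3))
E
python3 ff.py
```

```text
28.5 [ 0.111  -0.0378  0.0432] [6.8  6.53 7.7  6.38] [-0.11  6.85 -1.15] [ 1.347 -0.079 -0.023]
```

Call:
arm_command([
  [1, 0, 0, 0, 0, 0, 0],
  [3, 0, 0, 0, 0, 0, 0],
  [10, 0, 0, 0, 0, 0, 0],
  [25, 0, 0, 0, 0, 0, 0],
  [40, 0, -10, 0, 0, 0, 0],
  [40, 0, -50, 0, 0, 0, 0],
  [40, 0, -100, 0, 0, 0, 0],
  [40, 0, -140, 0, 0, 0, 0],
  [0, -20, -150, 0, 0, 0, 0],
  [-50, -45, -150, 0, 0, 0, 0],
  [-90, -55, -150, 0, 0, 0, 0],
  [-90, -55, -150, 0, 0, 0, 0],
  [-90, -55, -150, 0, 0, 0, 0],
])

```text
time: 29.85
tcp_pos: [0.5683, 0.1198, 0.1938]
orientation: [2.298, 2.142, 0.001]
contact_force: [0.9, 0.4, -0.0]
gripper_width: -0.0002
```

```bash
python3 - <<'E'
from h import *
import pickle
s=manip.sense();print(s["time"],gauge(s["tcp_pos"]),s["contact_force"].round(2))
d=manip.snapshot("wrist");pickle.dump((s,d),open("w10.pkl","wb"));cv2.imwrite("pics/w10.png",cv2.resize(d["frame"],(800,600)))
cv2.imwrite("pics/k10.png",cv2.resize(d["frame"][30:180,180:400],None,fx=3.6,fy=3.6,interpolation=cv2.INTER_CUBIC))
e=manip.snapshot("scene");cv2.imwrite("pics/s10.png",cv2.resize(e["frame"][130:330,120:420],None,fx=2.6,fy=2.6,interpolation=cv2.INTER_CUBIC))
E
```

```text
29.85 [0.02   0.017  0.1938] [ 0.89  0.39 -0.04]
```

View pics/w10.png

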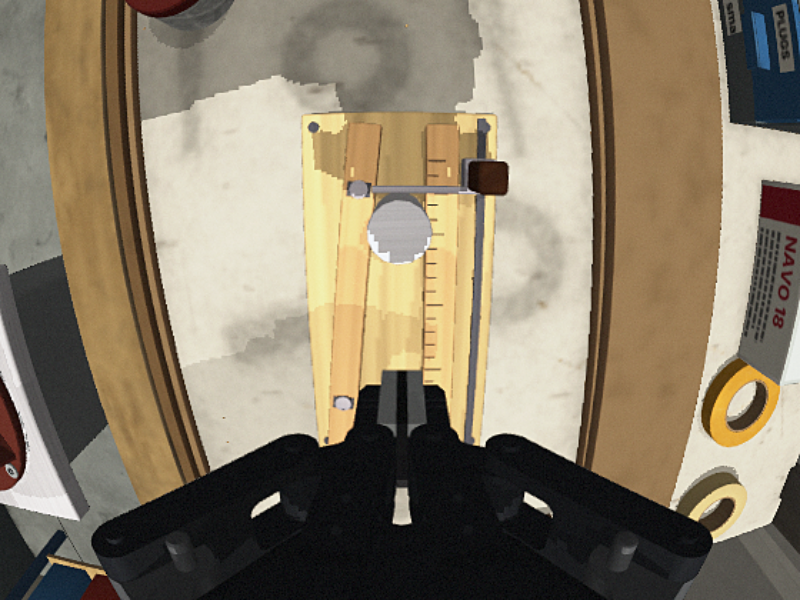

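View pics/k10.png

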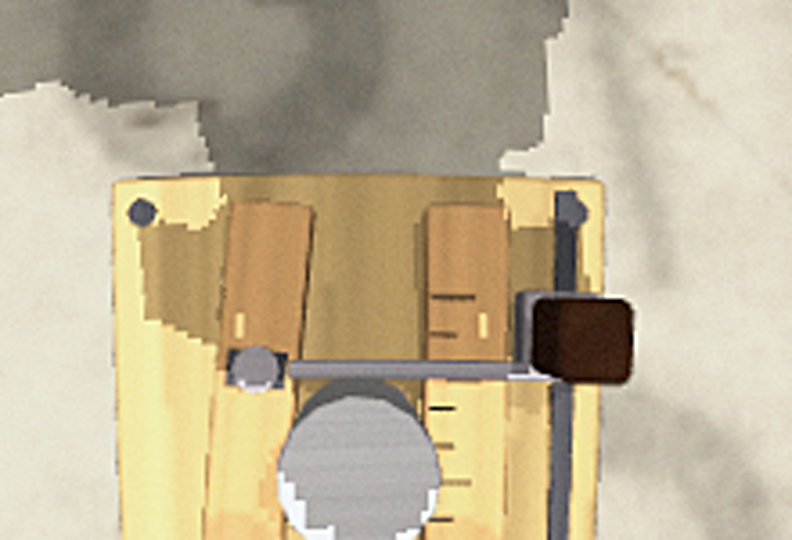

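View pics/s10.png

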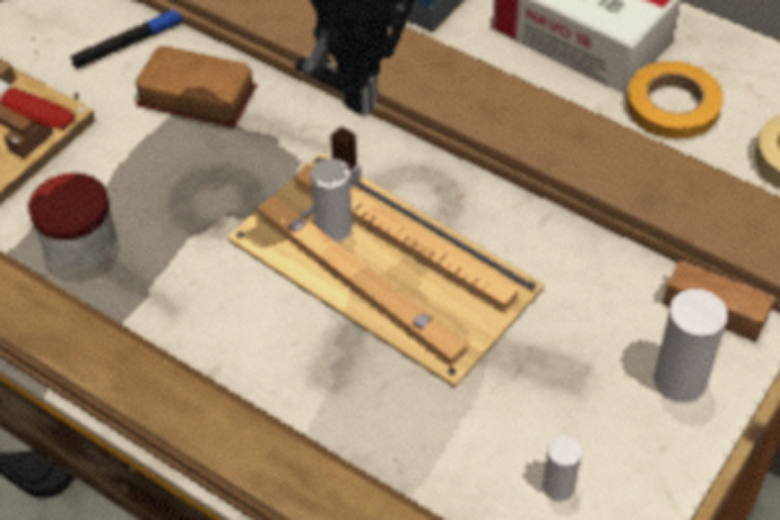

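```bash
python3 - <<'E'
from h import *
import pickle
for k in(7,10):
    s,d=pickle.load(open(f"w{k}.pkl","rb"));
    # ortho at bar top z .088 and blade plane z .031
    a=[ortho(s,d,z,.54,.66,.11,.21,4000) for z in(.088,.031)]
    cv2.imwrite(f"pics/q{k}.png",np.hstack(a))
E
```

```text
(no output)
```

View pics/q7.png

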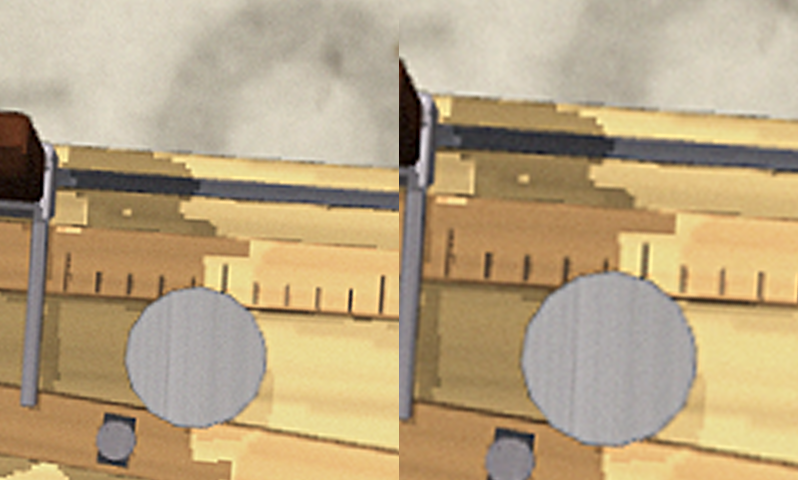

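View pics/q10.png

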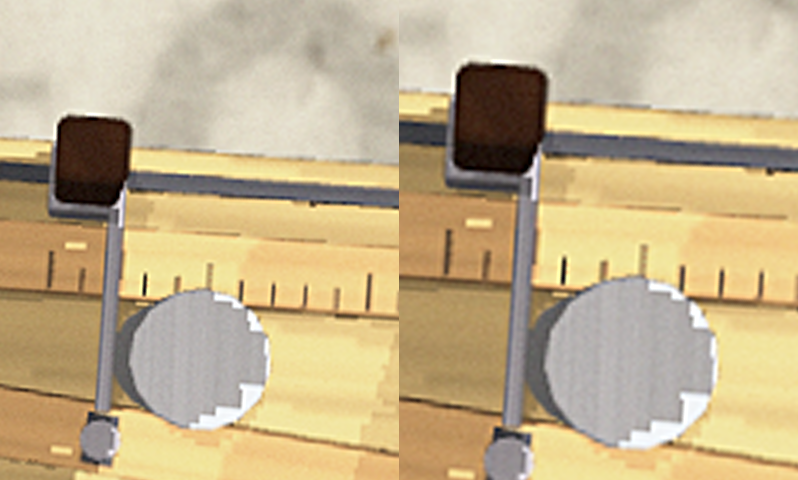

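```bash
python3 -c "
from workcell import manip
s=manip.sense();print(s['time'],s['contact_force'].round(2));print(manip.sign_off())"
```

```text
29.95 [ 0.31 -0.1   0.15]
the job is handed in; nothing more can be done
None
```

The job is done and handed in at about 30 s of the 70 s allowed. The middle-sized bar stands upright and wedged in the slot, and the rider rests against it.

- **Bar:** I picked it up from about (0.515, −0.207) and set it on the slot floor in the wide end, at gauge x ≈ −84 mm. I found the straight rail by touch, then slid the bar until it wedged at x ≈ +60 mm. The peak push was about 9–10 N, and I eased off a little before letting go.
- **Rider:** I pushed the knob back with closed fingers until the blade met the bar. I overshot slightly by sending one small step before reading the force, so the push peaked at 6.4–7.7 N. That leaves 5–6 N on the bar after rider friction.
- **Still wedged:** The tool moved no more than about 0.5 mm during that contact. A bar that resists that much back-push should still be squeezed by roughly 8–9 N; I calculated this and did not measure it.
- **Last checks:** The final pictures show the bar upright, the blade against it with no visible gap, and the rest of the worktop undisturbed. The robot touched nothing and read about zero force.
- **One disagreement:** The bar's top appeared 0.7–0.9 mm farther toward the wide end and the slanted rail than before the rider push. I put this down to camera and pose error, since wedged bars cannot move sideways like that. A small back-slip cannot be fully ruled out.

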